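Set the board holder's sliding jaw to the gauge notch with its thumbwheel

TASK

Set the circuit-board holder for the next board: with a fingertip, roll the knurled steel wheel on top of the holder so that the sliding jaw closes towards the fixed jaw until the tip of the jaw's pointer stands in the notch of the black gauge rider. Move the jaw only by the wheel: do not push the jaw or the rider directly, do not pick anything up, and leave the other things on the bench where they are. Finish with the hand clear of everything.

Things in the scene. Friction and masses are not known exactly. Their poses are not given: they have to be found in the camera images.
- holder: Board holder: a fixed steel base plate 80 (x) by 320 (y) by 6 mm. Origin: centre of its underside, on the bench; z up. The deck stands on it on spring feet. Along its y axis from -y to +y: the knurled wheel (axle at y = -90 mm), the sliding jaw, the fixed jaw (at y = 115 mm, top 70 mm above the bench). The gauge with its rider lies along the +x side. The wheel is the tallest part.
- deck: Aluminium deck 70 (x) by 300 (y) by 12 mm; origin: centre of its underside, 18 mm above the bench at rest. It carries the wheel, the jaws and the gauge, which all dip with it: pressed, it gives way straight down by up to 8 mm, about 3 N to start and 1 N more per mm, and comes back up when let go. Two cheeks, 4 mm thick, flank the wheel; their tops are 70 mm above the bench.
- wheel_center (a point): Middle of the knurled wheel's axle, 63 mm above the bench at rest. Axes as the holder's: they do not turn with the wheel.
- wheel: Knurled steel wheel, radius 30 mm, 16 mm wide, axle level along the holder's x; origin at its centre; its top, 93 mm above the bench, is free. About 1 N at the rim turns it; it stays where left. A fingertip pressed some 5 mm down on the top and drawn towards the holder's +y closes the jaw: 30 mm of rim travel moves it 5 mm. Drawn back, it opens the jaw again.
- jaw: Sliding jaw, aluminium, 70 mm (x) by 16 mm (y), top 69 mm above the bench. Origin: middle of its underside, 30 mm above the bench; it runs from y = 0 to 45 mm on the holder and moves towards +y as it closes. Geared to the wheel; not to be pushed.
- pointer (a point): Tip of the dark steel pointer, 2 mm wide, that sticks out of the sliding jaw on the holder's +x side, 38 mm above the bench; it moves with the jaw. It starts 8 to 34 mm short of the notch (on the notch's -y side).
- notch (a point): Middle of the mouth of the notch in the black gauge rider, 40 mm above the bench; axes as the holder's. The notch is 6 mm wide along y and opens towards the pointer; the rider is 24 mm (y) by 16 mm (x), 12 mm tall. The pointer stands in the notch when it is within 3 mm of this point along y. The rider would slide along y if pushed.
- rider: The black plastic gauge rider itself; origin at the middle of its edge nearest the jaw, on its underside, 28 mm above the bench.
- board: Bystander: green circuit board 80 x 60 mm, 12 mm tall, lying beside the holder. Origin: centre of its underside.
- spool: Bystander: grey solder spool, 54 mm across, 40 mm tall, upright. Origin: centre of its underside.
- driver: Bystander: screwdriver about 170 mm long, lying beside the holder. Origin: centre of its underside; handle to its -x.
- flux: Bystander: small bottle, 34 mm across, 75 mm tall, upright, near the wheel. Origin: centre of its underside.
- tweezers: Bystander: steel tweezers about 125 mm long, 8 mm tall, lying beside the holder. Origin: middle of the underside.
- meter: Bystander: grey hand multimeter 150 x 75 mm, 40 mm tall, at the left of the bench. Origin: centre of its underside.
- tape: Bystander: roll of tape, 90 mm across, 18 mm tall, at the right of the bench. Origin: centre of its underside.

How it is judged (in metres and radians):
On the way, in this order (a step that is already met when the one before it is completed fails the run):
1. a fingertip rolls the knurled wheel (contact force between the fingers and wheel above 0.3 N and angular speed of wheel above 0.05 rad/s), for 0.1 s.
2. the jaw's pointer stands in the notch of the gauge rider (y of pointer in the frame of notch between -0.003 and 0.003 m), for 0.2 s.
At the end, for the whole second after the job is handed in: The pointer's tip is within 3 mm of the middle of the gauge notch along the rail and the wheel is at rest (all of step 2 and angular speed of wheel below 0.1 rad/s); the robot touches nothing.
It fails at once if the jaw is pushed directly (contact force between the arm and jaw above 2 N).
It fails at once if the jaw is pushed directly by the fingers (contact force between the fingers and jaw above 2 N).
It fails at once if the robot pushes the gauge rider (contact force between any of the arm, the fingers and rider above 2 N).
It fails at once if a bystander is moved by more than 20 mm (distance of any of board, spool, driver, flux, tweezers, meter, tape from where it was at the start of the episode above 0.02 m).
It also fails if it takes over 51 s, if anything falls off the work surface, if the arm or the gripper's body presses on something with over 40 N, if the wrist force passes 120 N, or if a joint passes its speed limit or range.

ROBOT

A 6-joint arm with a two-finger parallel gripper is mounted at the origin on the work surface. World frame = base frame: x ahead of the robot, y to its left, z up, the work surface at z = 0. Lengths are in mm, angles in rad, forces in N, time in s.
With the tool pointing down it reaches from about 275 to 825 mm from the base axis. Payload 4.9 kg.
Tool frame: the origin (TCP) lies at the very end of the fingers, on their centre line; the grasp point (between the pads) lies 19 mm behind it; z points along the fingers, y is the direction in which the jaws open and shut (so a half turn about z gives the same grasp; the last joint's range is limited). The gripper opens to 85 mm and grips with 20 to 120 N. Pads are 22 mm wide; open, the fingers measure 114 mm over their backs; the gripper's body (76 mm by 85 mm) begins 54 mm behind the grasp point. The pads swing forward as they close: fully open they stand 13 mm farther back than shut.
Start: joints at [1.073, 0.326, -0.193, 1.052, 0, 1.437], TCP at [195.701, 514.023, 231.281] pointing down, gripper open.
Joint ranges: [-2.65, 2.65], [-0.97, 1.79], [-1.3, 1.35], [-1.93, 2.1], [-1.47, 1.37], [-3.14, 3.14]. Speed limits (rad/s): [2.57, 2.57, 3.14, 3.14, 3.14, 3.14].

INTERFACE

Orientations are given as a unit quaternion [w, x, y, z].
In Python, from cell import r, cams gives the robot as it stands.
- The arm moves only by the tool jog_arm, never from a script. Its argument "series" is a list of rows, each a list of 3 entries, a list of its own where there are three numbers: the shift along the tool's x, y, z in units of 30 mm (1.0 is 30 mm), then the turn about the tool's z in units of 6 degrees (1.0 is 6 degrees), then the finger opening in mm, from 0 to 85.4. A call has 1 to 10 rows; each row is the pose to reach, as a shift and turn from the pose commanded when the call began, along the tool's axes at that moment; what a row does not reach only later rows make up. A row lasts 1/12 s, in which the tool goes at most 41.7 mm and 7.16 degrees, less where a joint would pass 70% of its speed; a pose out of reach is approached as far as the arm can. A call with a gripper value outside its range is refused whole. The fingers move at their own pace and stop on an object; "grip_force" is the grip in N (left out, the last holds). Time passes only in rows, so rows that repeat a pose let the fingers close. It gives the time, the measured TCP pose, the force and the opening at its end, in the units of the state.
- r.observe(): the state, without advancing time (a new reading comes with each control period).
- cams.read_camera(name): name is "scene" or "top" or "wrist"; returns the picture (480x640x3 uint8, blue, green, red); there is no depth.
- cams.camera_params(name): a dict with "mtx" (3x3 intrinsics, pixels), "R" (3x3) and "t" (3): a world point X has camera coordinates R X + t. Camera axes: x right, y down, z forward; pixel columns grow to the right and rows downward; lengths in mm; the calibration is good to about 2 mm. A picture is of the moment at which its call begins: read the wrist's pose just before it. camera_params takes no time and is no camera call; for the wrist camera it gives the pose at the moment of the call.
- r.finish_job(): hands the job in, once; it reports no verdict.
The state is a dict: "t": time; "joint_positions": joint angles; "dq": joint speeds; "tau": joint torques, N m; "eef_pos": TCP position; "tool_rot": TCP orientation; "ft_force": force on the tool from outside, world axes, zero at the start; "moment": the same for the moment, N m; "grip_width": finger opening in mm.
Only numpy, scipy, OpenCV 4.12 (cv2) and the standard library are available. Lean on these libraries where they do the work, as an engineer would, in place of code of your own. Each camera call takes 0.05 s, during which the arm holds its last target. There are 200 camera calls.

## Working session

There is one attempt and no reset: what is moved stays moved. The work goes in short steps, Python scripts to look and compute and a tool call to move; the robot and the scene stay as the last step left them, time stands still between calls to the robot, and variables do not carry over. Pictures are saved under pics/ and viewed, about 8 in all and at most 12, crops included, and the job is handed in when it is done.

Besides the shell and the picture viewer there is one more tool, called after ">>>" as a command line: name --argument value ..., lists and objects as JSON in quotes. jog_arm: Moves the arm, as the interface text tells. Its arguments: {"type":"object","properties":{"series":{"type":"array"},"grip_force":{"type":"number"}},"required":["series"]}

```bash
mkdir -p pics; ls; python3 - <<'E'
from cell import r,cams
import cv2
s=r.observe();print(s)
for n in("scene","top"):
    im=cams.read_camera(n);cv2.imwrite(f"pics/{n}0.png",im)
    p=cams.camera_params(n);print(n,p)
E
```

```text
pics
{'t': 0.0, 'joint_positions': array([ 1.07282160e+00,  3.26942122e-01, -1.93614337e-01,  1.05200463e+00,
        3.72630949e-05,  1.43661088e+00]), 'dq': array([ 0.00120638, -0.00045366,  0.00187711,  0.00098786,  0.00062739,
        0.00097287]), 'tau': array([ 2.14354688e-03, -4.43404806e+01,  2.62438130e+01,  1.54903455e-02,
        6.42455825e-05,  1.23305750e-06]), 'eef_pos': array([195.38247686, 513.4855198 , 230.49124428]), 'tool_rot': array([-2.91991509e-04,  1.80893224e-01,  9.83502345e-01, -8.32879825e-04]), 'ft_force': array([ 0.54775857,  0.33558998, -0.32858762]), 'moment': array([-0.01813457, -0.0346075 ,  0.02026318]), 'grip_width': 85.15440129739187}
scene {'mtx': array([[538.92995154,   0.        , 311.16478496],
       [  0.        , 538.92995154, 232.63837168],
       [  0.        ,   0.        ,   1.        ]]), 'R': array([[ 0.57655384,  0.81701005,  0.00895836],
       [ 0.55809953, -0.38578874, -0.7346373 ],
       [-0.59675002,  0.42855761, -0.6784009 ]]), 't': array([-318.05406763, -270.90618105, 1607.37926597])}
top {'mtx': array([[500.64851787,   0.        , 323.58219435],
       [  0.        , 500.64851787, 240.24941304],
       [  0.        ,   0.        ,   1.        ]]), 'R': array([[ 0.02411055, -0.99968816, -0.00650077],
       [-0.99587514, -0.0234486 , -0.08765193],
       [ 0.08747217,  0.00858729, -0.99612995]]), 't': array([  -6.66325315,  590.76748032, 1186.27530684])}
```

View pics/top0.png

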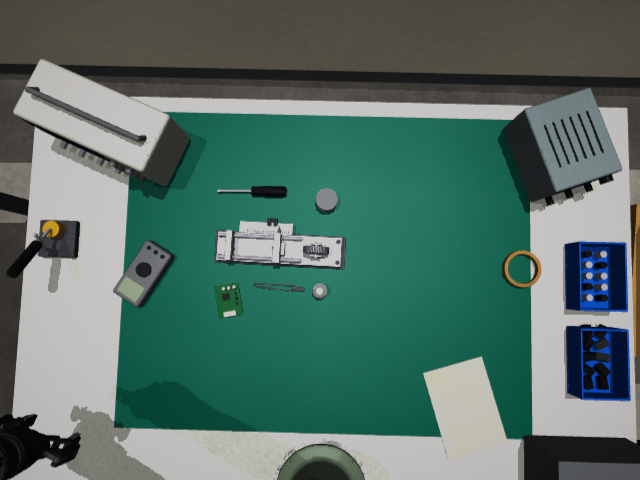

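View pics/scene0.png

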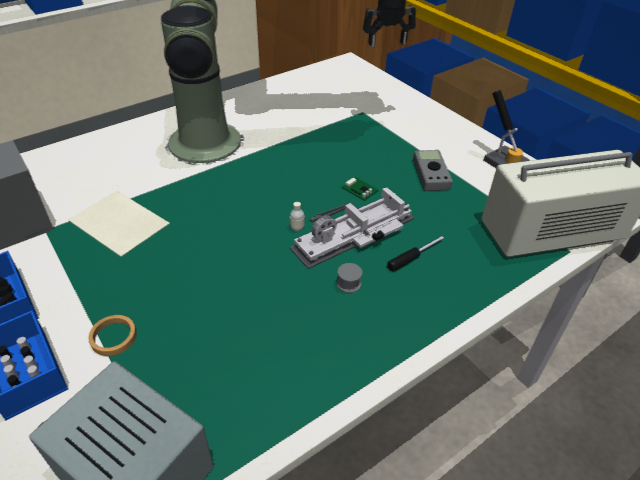

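```bash
cat > h.py <<'E'
import numpy as np,cv2
from cell import r,cams
def ray(p,uv,z):
    c=-p["R"].T@p["t"]; d=p["R"].T@np.linalg.inv(p["mtx"])@[uv[0],uv[1],1.]
    return c+d*(z-c[2])/d[2]
def proj(p,X):
    q=p["mtx"]@(p["R"]@np.asarray(X,float)+p["t"]); return q[:2]/q[2]
E
python3 - <<'E'
from h import *
p=cams.camera_params("top")
im=cv2.imread("pics/top0.png")
cv2.imwrite("pics/c1.png",cv2.resize(im[180:300,200:360],None,fx=5,fy=5,interpolation=cv2.INTER_CUBIC))
for n,uv,z in [("wheel",(316,251),90),("fixed",(226,247),70),("jaw",(277,248),69),("flux",(320,291),75),("rider",(273,222),40)]: print(n,ray(p,uv,z).round(1))
print(cams.camera_params("wrist"))
E
```

```text
wheel [560.   23.6  90. ]
fixed [565.7 234.3  70. ]
jaw [566.3 115.3  69. ]
flux [469.   12.4  75. ]
rider [630.7 129.8  40. ]
{'mtx': array([[343.7369364 ,   0.        , 326.05528716],
       [  0.        , 343.7369364 , 239.97951364],
       [  0.        ,   0.        ,   1.        ]]), 'R': array([[ 3.56924279e-01,  9.34133162e-01, -5.42548719e-04],
       [ 8.86894379e-01, -3.38692271e-01,  3.14174959e-01],
       [ 2.93297491e-01, -1.12617854e-01, -9.49364946e-01]]), 't': array([-549.25902544,  -40.63268124,  380.88130234])}
```

View pics/c1.png

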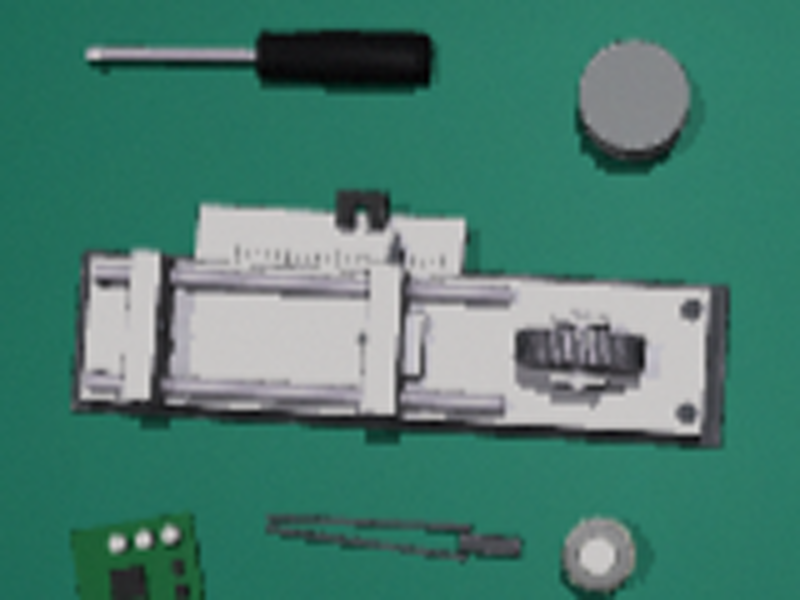

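The rider's notch is at crop (361,222) and the pointer at (397,245). The wheel is at (580,350), with the jaw between it and the fixed jaw. Holder +y points left in the image. Next I'll work out the yaw and the first move.

```bash
python3 - <<'E'
from h import *
from scipy.spatial.transform import Rotation as Ro
p=cams.camera_params("top")
f=lambda u,v,z:ray(p,(200+u/5,180+v/5),z)
a,b=f(510,290,50),f(180,272,50);c,d=f(500,404,50),f(170,384,50)
for q in(b-a,d-c,f(85,252,4)-f(728,286,4)): print("yaw of hy-90deg",np.degrees(np.arctan2(-q[0],q[1])))
w,P,N=f(580,350,91),f(397,240,38),f(361,222,40);print(w,P,N,(N-P))
s=r.observe();q=s["tool_rot"];T=Ro.from_quat([q[1],q[2],q[3],q[0]]).as_matrix();print(T.round(3))
pw=cams.camera_params("wrist");cc=-pw["R"].T@pw["t"];print("cam in tool",T.T@(cc-s["eef_pos"]),"axis",T.T@pw["R"][2])
print("delta to wheel above (tool axes)",T.T@(w-s["eef_pos"]))
E
```

```text
yaw of hy-90deg -1.7865744796208334
yaw of hy-90deg -2.1028617060325203
yaw of hy-90deg -1.6949125504132347
[562.25566459  23.64976383  91.        ] [616.74557316 114.19103939  38.        ] [624.81300087 131.56704516  40.        ] [ 8.06742771 17.37600577  2.        ]
[[-0.935  0.356 -0.001]
 [ 0.356  0.935 -0.001]
 [ 0.    -0.002 -1.   ]]
cam in tool [ 8.03967743e+01 -1.34335965e-01 -1.43469203e+02] axis [-3.14337900e-01  6.15318827e-04  9.49310964e-01]
delta to wheel above (tool axes) [-517.14730962 -327.05981907  140.00407706]
```

>>> jog_arm --series '[[[-9.8,-4,0.5],-3.2,0],[[-9.8,-4,0.5],-3.2,0],[[-9.8,-4,0.5],-3.2,0],[[-9.8,-4,0.5],-3.2,0],[[-9.8,-4,0.5],-3.2,0],[[-9.8,-4,0.5],-3.2,0],[[-9.8,-4,0.5],-3.2,0],[[-9.8,-4,0.5],-3.2,0],[[-9.8,-4,0.5],-3.2,0],[[-9.8,-4,0.5],-3.2,0]]' --grip_force 40

```text
t: 0.93
eef_pos: [428.7, 295.8, 215.7]
tool_rot: [-0.001, 0.016, 1.0, -0.0]
ft_force: [-0.1, 0.3, -0.1]
grip_width: 0.1
```

>>> jog_arm --series '[[[-7.9,-7,0.5],0,0],[[-7.9,-7,0.5],0,0],[[-7.9,-7,0.5],0,0],[[-7.9,-7,0.5],0,0],[[-7.9,-7,0.5],0,0],[[-7.9,-7,0.5],0,0],[[-7.9,-7,0.5],0,0],[[-7.9,-7,0.5],0,0],[[-7.9,-7,0.5],0,0],[[-7.9,-7,0.5],0,0]]'

```text
t: 1.77
eef_pos: [658.5, 81.0, 200.2]
tool_rot: [-0.001, 0.015, 1.0, 0.0]
ft_force: [0.1, 0.6, 0.2]
grip_width: 0.4
```

```bash
python3 - <<'E'
from h import *
s=r.observe();p=cams.camera_params("wrist");im=cams.read_camera("wrist")
cv2.imwrite("pics/w1.png",im);np.savez("w1.npz",**p);print(s["eef_pos"],s["tool_rot"],s["t"])
E
```

```text
[658.45108552  80.97180365 200.22564048] [-9.15051992e-04  1.45176199e-02  9.99894148e-01  3.07190131e-04] 1.7667
```

View pics/w1.png

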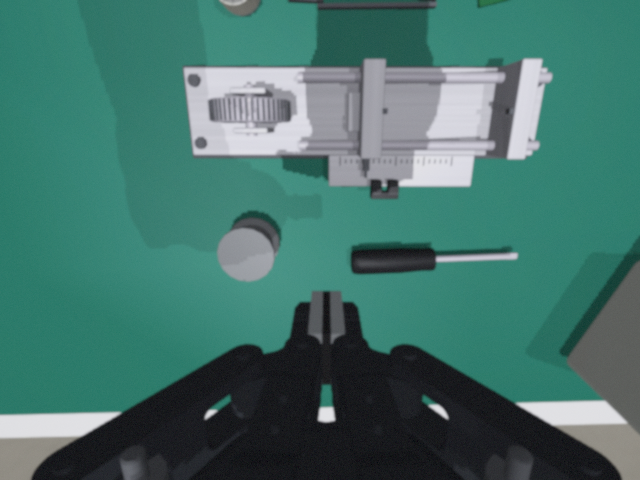

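The wheel is at (250,110) with image right as +y. The jaw is at (373,108) and the rider at (385,188). The fingertip shows at (326,292).

```bash
python3 - <<'E'
from h import *
im=cv2.imread("pics/w1.png");p=np.load("w1.npz")
cv2.imwrite("pics/c2.png",np.hstack([cv2.resize(im[140:210,335:415],None,fx=6,fy=6,interpolation=cv2.INTER_CUBIC),cv2.resize(im[80:150,200:250],None,fx=6,fy=6,interpolation=cv2.INTER_CUBIC)]))
for uv in[(250,110),(210,110),(291,110)]:print(ray(p,uv,75 if uv[0]!=250 else 92).round(1))
print(ray(p,(386,158),60),ray(p,(362,158),60))
E
```

```text
[565.8  31.5  92. ]
[564.1  -1.2  75. ]
[565.9  58.   75. ]
[603.67632515 130.95662367  60.        ] [603.08904848 111.61253853  60.        ]
```

View pics/c2.png

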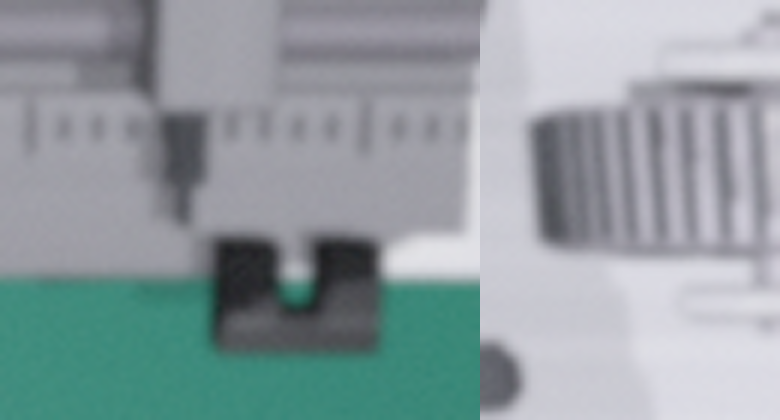

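```bash
cat >> h.py <<'E'
HY=np.array([.0314,.9995,0])
def gap(p,tip,notch): return float((ray(p,notch,40)-ray(p,tip,38))@HY)
def wheely(p,uvs):
    # tangent rays to the circle r=30, z=63 in the y-z plane -> centre y = middle estimate
    c=-p["R"].T@p["t"];o=[]
    for uv,s in zip(uvs,(1,-1)):
        d=ray(p,uv,0)-c; n=np.array([-d[2],d[1]])/np.hypot(d[1],d[2]) # normal (y,z), +y
        y=c[1]+d[1]/d[2]*(63-c[2]); o.append(y+s*30/n[0])
    return o
E
python3 - <<'E'
from h import *
p=np.load("w1.npz");print("gap",gap(p,(365.3,177),(384.5,180)),ray(p,(365.3,177),38),ray(p,(384.5,180),40))
print(wheely(p,[(209,109),(291,110)]))
print(wheely(cams.camera_params("top"),[(200+516/5,180+350/5),(200+645/5,180+350/5)][::-1]))
E
```

```text
gap 16.77082750733088 [621.49823136 116.78730286  38.        ] [624.35360428 133.47681641  40.        ]
[np.float64(25.831544428457995), np.float64(26.80701600680355)]
[np.float64(23.852497783651373), np.float64(24.258930309984578)]
```

>>> jog_arm --series '[[[3.07,-2.6,1],0,0],[[3.07,-2.6,1.5],0,0],[[3.07,-2.6,2],0,0],[[3.07,-2.6,3],0,0],[[3.07,-2.6,3],0,0],[[3.07,-2.6,3],0,0]]'

```text
t: 2.32
eef_pos: [562.0, 7.0, 110.8]
tool_rot: [-0.002, 0.014, 1.0, 0.001]
ft_force: [-0.1, -0.3, 0.6]
grip_width: -0.3
```

>>> jog_arm --series '[[[-0.05,0,0.5],0,0],[[-0.05,0,0.8],0,0],[[-0.05,0,0.8],0,0],[[-0.05,0.2,0.8],0,0],[[-0.05,0.4,0.8],0,0],[[-0.05,0.6,0.8],0,0]]'

```text
t: 2.82
eef_pos: [568.8, 23.6, 89.8]
tool_rot: [0.002, 0.014, 1.0, -0.0]
ft_force: [0.5, -1.7, 6.3]
grip_width: -0.2
```

>>> jog_arm --series '[[[0,0.2,0],0,0],[[0,0.4,0],0,0],[[0,0.6,0],0,0],[[0,0.6,-0.7],0,0],[[0,0.6,-0.8],0,0],[[0,0.6,-0.8],0,0]]'

```text
t: 3.32
eef_pos: [568.5, 41.9, 113.2]
tool_rot: [0.002, 0.014, 1.0, 0.0]
ft_force: [0.2, 0.0, -0.4]
grip_width: -0.3
```

```bash
python3 - <<'E'
from h import *
p=cams.camera_params("wrist");im=cams.read_camera("wrist");print(r.observe()["eef_pos"])
cv2.imwrite("pics/w2.png",im);np.savez("w2.npz",**p)
t=cams.read_camera("top")
cv2.imwrite("pics/w2c.png",np.hstack([im,cv2.resize(t[210:242,255:295],None,fx=15,fy=15,interpolation=cv2.INTER_CUBIC)[:, :600]])[:, 200:1000] if 0 else im)
cv2.imwrite("pics/t2.png",t)
E
```

```text
[567.58663439  41.65938162 112.07168223]
```

View pics/w2.png

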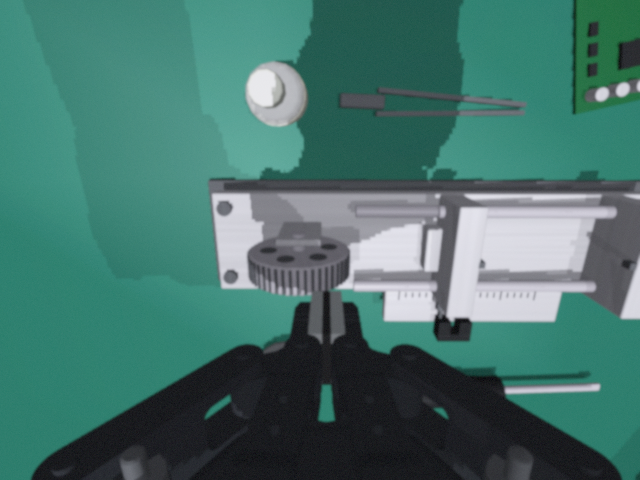

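>>> jog_arm --series '[[[0.1,-1.2,0],0,0],[[0.1,-1.2,0],0,0],[[0.1,-1.2,0.4],0,0],[[0.1,-1.2,0.83],0,0],[[0.1,-1.2,0.85],0,0],[[0.1,-1.0,0.85],0,0],[[0.1,-0.8,0.85],0,0],[[0.1,-0.6,0.85],0,0],[[0.1,-0.4,0.85],0,0],[[0.1,-0.2,0.85],0,0]]'

```text
t: 4.25
eef_pos: [563.8, 35.3, 86.9]
tool_rot: [0.0, 0.015, 1.0, -0.0]
ft_force: [-2.8, 0.1, 8.3]
grip_width: 0.1
```

>>> jog_arm --series '[[[0,0.2,0],0,0],[[0,0.2,-1],0,0],[[-1.5,0.9,-2],0,0],[[-2.8,1.3,-3],0,0],[[-3.1,1.3,-3],0,0],[[-3.1,1.3,-3],0,0],[[-3.1,1.3,-3],0,0]]'

```text
t: 4.83
eef_pos: [658.8, 72.2, 176.0]
tool_rot: [0.0, 0.014, 1.0, 0.0]
ft_force: [-1.3, -0.2, -0.7]
grip_width: 0.0
```

```bash
python3 - <<'E'
from h import *
p=cams.camera_params("wrist");im=cams.read_camera("wrist");s=r.observe();print(s["eef_pos"],s["t"])
cv2.imwrite("pics/w3.png",im);np.savez("w3.npz",**p)
q=proj(p,[622,128,40]).astype(int);x0,y0=q[0]-60,q[1]-45;print(x0,y0)
cv2.imwrite("pics/c3.png",cv2.resize(im[y0:y0+90,x0:x0+120],None,fx=6,fy=6,interpolation=cv2.INTER_CUBIC))
E
```

```text
[656.78728247  71.91956227 174.7692115 ] 4.8833
333 135
```

View pics/c3.png

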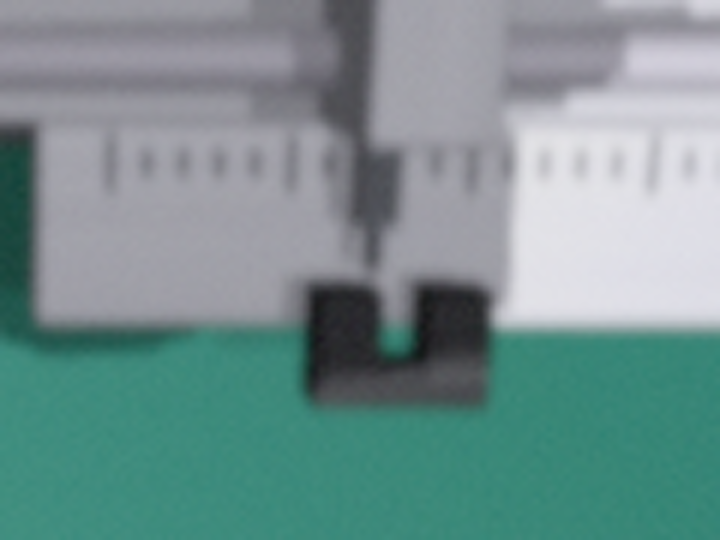

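The pointer tip is at crop (373,265) and the middle of the notch mouth at (398,288), so the pointer is a few mm short.

```bash
python3 - <<'E'
from h import *
p=np.load("w3.npz");f=lambda u,v:(333+u/6,135+v/6)
print(gap(p,f(373,265),f(398,288)),ray(p,f(373,265),38))
E
```

```text
3.184072183015191 [621.25440083 129.60846561  38.        ]
```

>>> jog_arm --series '[[[3.05,-1.9,0.5],0,0],[[3.05,-1.9,1],0,0],[[3.05,-1.9,1.8],0,0],[[3.05,-1.9,2.1],0,0],[[3.05,-1.9,2.1],0,0],[[3.05,-1.9,2.7],0,0],[[3.05,-1.9,2.93],0,0],[[3.05,-1.9,2.93],0,0]]'

```text
t: 5.55
eef_pos: [565.5, 17.1, 88.0]
tool_rot: [0.0, 0.014, 1.0, -0.0]
ft_force: [-2.3, -1.1, 7.6]
grip_width: -0.1
```

>>> jog_arm --series '[[[0,0.15,0],0,0],[[0,0.3,0],0,0],[[0,0.45,0],0,0],[[0,0.6,0],0,0],[[0,0.6,0],0,0],[[0,0.6,-0.8],0,0],[[0,0.6,-1],0,0]]'

```text
t: 6.13
eef_pos: [566.9, 35.7, 120.6]
tool_rot: [0.001, 0.014, 1.0, 0.0]
ft_force: [1.2, 0.3, -0.6]
grip_width: -0.1
```

>>> jog_arm --series '[[[-1.5,0.6,-1],0,0],[[-2.8,1.2,-2],0,0],[[-3.1,1.3,-2],0,0],[[-3.1,1.3,-2],0,0],[[-3.1,1.3,-2],0,0],[[-3.1,1.3,-2],0,0]]'

```text
t: 6.63
eef_pos: [658.5, 71.7, 177.0]
tool_rot: [-0.001, 0.014, 1.0, -0.0]
ft_force: [-1.1, -0.6, 0.0]
grip_width: -0.2
```

```bash
python3 - <<'E'
from h import *
p=cams.camera_params("wrist");im=cams.read_camera("wrist");s=r.observe();print(s["eef_pos"],s["t"])
cv2.imwrite("pics/w4.png",im);np.savez("w4.npz",**p)
q=proj(p,[622,128,40]).astype(int);x0,y0=q[0]-60,q[1]-45;print(x0,y0)
cv2.imwrite("pics/c4.png",cv2.resize(im[y0:y0+90,x0:x0+120],None,fx=6,fy=6,interpolation=cv2.INTER_CUBIC))
E
```

```text
[657.79129074  71.48026117 176.7195509 ] 6.6833
334 136
```

View pics/c4.png

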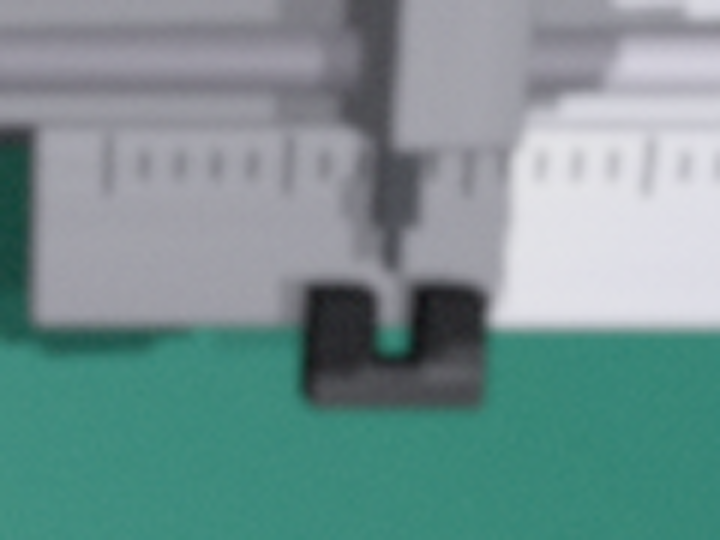

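The tip is at crop (393,265) and the notch at (394,288), so they line up.

```bash
python3 - <<'E'
from h import *
p=np.load("w4.npz");f=lambda u,v:(334+u/6,136+v/6)
print("gap",gap(p,f(393,265),f(394,288)))
for _ in range(5): cams.read_camera("top")
s=r.observe();print(s["t"],s["eef_pos"],s["ft_force"]);print(r.finish_job())
E
```

```text
gap -0.07728649861617105
6.9333 [658.40581212  71.21494291 177.50043243] [ 0.10790008 -0.07478734 -0.52405908]
the job is handed in; nothing more can be done
None
```

I closed the jaw with three fingertip strokes over the top of the wheel, using the closed gripper at about 6–8 N. The pointer now stands in the gauge notch, and I have handed the job in. It took about 7 s of the 51 s allowed.

- **Pointer:** the last wrist picture put the tip about 0.1 mm from the middle of the notch. It was about 16.8 mm short at the start and 3.2 mm short after two strokes. The tolerance is ±3 mm, and the camera calibration is good to about 2 mm.
- **Hand:** it finished at about 177 mm height, clear of everything, with the force reading near zero.
- **Bystanders:** the moves were planned clear of them, but I did not measure their final positions.
- **Disagreement between views:** the top and wrist cameras put the wheel centre 2–3 mm apart along y, which made no difference to the strokes.

No check failed.

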